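# Fold out the drying stand's prop leg and lay the oiled stick on it

### The arm

A 6-joint arm with a two-finger parallel gripper is mounted at the origin on the work surface. World frame = base frame: x ahead of the robot, y to its left, z up, the work surface at z = 0. Lengths are in m, angles in rad, forces in N, time in s.
With the tool pointing down it reaches from about 0.375 to 0.975 m from the base axis. Payload 3.8 kg.
Tool frame: the origin (TCP) lies where the fingers leave the gripper's body, on its centre line; the fingertips stand 73 mm ahead of it and the grasp point (between the pads) lies 54 mm ahead of it; z points along the fingers, y is the line along which they close (so a half turn about z gives the same grasp; the last joint's range is limited). The gripper opens to 85 mm and grips with 20 to 120 N. Pads are 22 mm wide; open, the fingers measure 114 mm over their backs; the gripper's body (76 mm by 85 mm) begins 54 mm behind the grasp point. The pads swing forward as they close: fully open they stand 13 mm farther back than shut.
Start: joints at [1.142, 0.264, 1.604, -0, 1.274, -0.037], TCP at [0.258, 0.624, 0.304] pointing down, gripper open.
Joint ranges: [-2.63, 2.63], [-0.94, 2.18], [0.31, 2.57], [-1.31, 4.45], [0, 2.66], [-2.55, 2.55]. Speed limits (rad/s): [2.57, 2.57, 3.14, 3.14, 3.14, 3.14].

### API

Orientations are given as a rotation vector (axis times angle).
In Python, from workcell import read_state, viewer, bot gives the robot as it stands.
- The arm moves only by the tool jog_arm, never from a script. Its argument "increments" is a list that holds one entry, the list of rows, each a list of 7 numbers: the shift along the tool's x, y, z in units of 30 mm (1.0 is 30 mm), then the turn, a rotation vector about the tool's x, y, z in units of 6 degrees (1.0 is 6 degrees), then the opening, from -1 (shut) to 1 (fully open). A call has exactly 5 rows; each row shifts and turns the commanded pose from where the row before left it, along the tool's axes as they then stand; what a row does not reach is not made up. A row lasts 1/12 s, in which the tool goes at most 41.7 mm and 7.16 degrees, less where a joint would pass 70% of its speed; a pose out of reach is approached as far as the arm can. A call is refused whole if a number of a shift passes 1 or a number of a turn 1, either way. A call with a gripper value outside its range is refused whole. The fingers move at their own pace and stop on an object; "force" is the grip in N (left out, the last holds). Time passes only in rows, so rows that do not move let the fingers close, or fill a call up. It gives the time, the measured TCP pose, the force, the opening and the grip force at its end, in the units of the state.
- read_state(): the state, without advancing time (a new reading comes with each control period).
- viewer.read_camera(name): name is "scene" or "top"; returns (picture, depth): 480x640x3 uint8, blue, green, red; 480x640 float32, m along the optical axis (not along the pixel's ray), 0 where there is no reading.
- viewer.camera_params(name): a dict with "fx", "fy", "cx", "cy" (pixels), "k1" (the pictures are not rectified: a ray, as slopes to the right and down, at radius r is drawn at 1 + k1 r^2 times it, then the intrinsics apply), "R" (3x3) and "t" (3): a world point X has camera coordinates R X + t. Camera axes: x right, y down, z forward; pixel columns grow to the right and rows downward; lengths in m; the calibration is good to about 2 mm. A picture is of the moment at which its call begins. camera_params takes no time and is no camera call.
- bot.finish_job(): hands the job in; it is judged then, once.
The state is a dict: "time": time; "q": joint angles; "joint_vel": joint speeds; "joint_torque": joint torques, N m; "tool_pos": TCP position; "tcp_rot": TCP orientation; "wrist_force": force on the tool from outside, world axes, zero at the start; "torque": the same for the moment, N m; "width": opening from 0.0 (shut) to 1.0 (fully open); "grip_force": force on a finger pad.
Only numpy, scipy, OpenCV 4.12 (cv2) and the standard library are available. Lean on these libraries where they do the work, as an engineer would, in place of code of your own. Each camera call takes 0.05 s, during which the arm holds its last target. There are 200 camera calls.

### The job

Swing the red prop leg of the drying stand out by pushing until it meets its stop, then press on until the stop's stiff catch has gone fully home, without ever pushing on the stand with more than 20 N. Then lay the pale wooden stick gently across the two brass-sided notches, one on the swung-out leg and one on the fixed post, and let it go. Leave the oil bottle, steel cup and dark wood block alone.

Things in the scene. Friction and masses are not known exactly. Their poses are not given: they have to be found in the camera images.
- stand: Dark wooden stand, fixed to the bench: base 260 x 300 x 15 mm (x, y, z), origin at the centre of its underside, -x side towards the robot (yaw within 0.2 rad). In its frame: upright panel x 107 to 123, y -145 to -30, up to z 155 mm, a bracket from it at the same height over the leg's hinge; fixed post at x -45, y 110, 68 x 16 mm, top at z 131 mm.
- post_notch (a point): Middle of the floor of the notch on the fixed post (131 mm above the bench). A brass cheek, 10 mm thick and 21 mm high, stands on either side in the stand's x; 44 mm free between them; open along the stand's y.
- prop: The red prop leg as a whole; origin on its hinge axis at bench level (z = 0), y along the leg, same axes as prop_push.
- prop_hinge (a point): Point on the prop leg's upright hinge axis, 131 mm above the bench. Folded, the leg points roughly along the stand's +y, its outer 60 mm clear of the panel. It swings out counter-clockwise seen from above; after 1.05 to 1.45 rad (set differently each time) it meets its stop. The hinge is stiff (0.3 N m, about 2 N at prop_push), stays where left, no spring.
- prop_push (a point): Where to push: on the rear face of the red prop leg, 140 mm from the hinge axis, 108 mm above the bench. The leg is an upright plate 14 mm thick, 31 to 131 mm above the bench, reaching 167 mm from the hinge axis. Axes: y along the leg away from the hinge, x the outward normal of the rear face, z up; push along -x, turning with the leg.
- prop_notch (a point): Middle of the floor of the notch on the leg's top, 125 mm from the hinge axis, 131 mm above the bench. Brass cheeks 10 mm thick, 21 mm high, 44 mm free between them along the leg; open across the leg. With the leg home it lies about 230 mm (205 to 265) from post_notch and the stick lies crosswise to the leg.
- stick_mid (a point): Centre of the loose pale wooden stick, 320 x 28 x 24 mm (its x, y, z), about 0.16 kg, lying flat on the bench; half-way up, 12 mm above its underside.
- oil: Black oil bottle, 64 mm across, 150 mm high, loose, stands upright; origin at its underside. Leave alone.
- pot: Steel cup, 80 mm across, 90 mm high, loose; origin at its underside. Leave alone.
- block: Dark wood block 60 x 110 x 40 mm, loose; origin at its underside. Leave alone.
- catch (a joint): Friction catch of the stop, a brass finger with a black rubber pad, 135 mm long, up to 55 mm above the bench, that turns about the leg's hinge axis: 0 open, 0.04 rad or a little over fully home at its hard end. It moves only when the leg is pressed on its stop with 1.5 N m (about 11 N at prop_push), then gives 6 mm there to the hard end, where the force climbs again. Stays where left.

How it is judged:
By the outcome, as a careful person would: the job done as asked, in the order asked, and still so for the second after the job is handed in, with the robot touching nothing.
It also fails if it takes over 72 s, if anything falls off the work surface, if the arm or the gripper's body presses on something with over 40 N, if the wrist force passes 120 N, or if a joint passes its speed limit or range.

## Working session

There is one attempt and no reset: what is moved stays moved. The work goes in short steps, Python scripts to look and compute and a tool call to move; the robot and the scene stay as the last step left them, time stands still between calls to the robot, and variables do not carry over. Pictures are saved under pics/ and viewed, at most 10 in all, crops included, and the job is handed in when it is done.

Besides the shell and the picture viewer there is one more tool, called after "Request:" as name([rows], argument=value, ...), one row to a line, values as JSON. jog_arm: Moves the arm, as the interface text tells. Its arguments: {"type":"object","properties":{"increments":{"type":"array","items":{"type":"array","items":{"type":"array","items":{"type":"number"}}}},"force":{"type":"number"}},"required":["increments"]}

```bash
ls; mkdir -p pics; cat > h.py <<'E'
import numpy as np, cv2
from workcell import read_state, viewer, bot
def cam(n):
    p=viewer.camera_params(n); im,d=viewer.read_camera(n); return im,d,p
def ray(p,u,v):
    x=(u-p['cx'])/p['fx']; y=(v-p['cy'])/p['fy']; a,b=x,y
    for _ in range(20):
        s=1+p['k1']*(a*a+b*b); a,b=x/s,y/s
    return a,b
def onplane(p,u,v,z):
    a,b=ray(p,u,v); R=np.array(p['R']); t=np.array(p['t'])
    d=R.T@np.array([a,b,1]); c=-R.T@t
    return c+d*(z-c[2])/d[2]
def cloud(p,d):
    v,u=np.mgrid[0:d.shape[0],0:d.shape[1]]
    a,b=ray(p,u.astype(float),v.astype(float))
    P=np.stack([a*d,b*d,d],-1)-np.array(p['t'])
    return P@np.array(p['R'])
E
python3 - <<'E'
from h import *
for n in('scene','top'):
    im,d,p=cam(n); cv2.imwrite(f'pics/{n}0.png',im); np.savez(f'{n}0.npz',im=im,d=d)
    print(n,{k:np.round(v,3).tolist() for k,v in p.items()})
print(read_state())
E
```

```text
pics
scene {'fx': 433.197, 'fy': 433.197, 'cx': 320.395, 'cy': 236.932, 'k1': -0.06, 'R': [[0.653, 0.757, -0.02], [0.493, -0.445, -0.748], [-0.575, 0.479, -0.663]], 't': [-0.381, -0.154, 1.444]}
top {'fx': 501.917, 'fy': 501.917, 'cx': 323.279, 'cy': 241.137, 'k1': -0.077, 'R': [[0.006, -1.0, 0.004], [-0.992, -0.006, -0.126], [0.126, -0.003, -0.992]], 't': [0.044, 0.503, 1.16]}
{'time': 0.1, 'q': array([ 1.14209407e+00,  2.64720972e-01,  1.60522581e+00,  2.44496717e-05,
        1.27373269e+00, -3.68732119e-02]), 'joint_vel': array([ 2.65734649e-04, -2.71869546e-03, -3.35792071e-03,  9.17555203e-05,
        2.24674185e-03,  5.16073844e-04]), 'joint_torque': array([ 1.19180284e-03, -5.16709507e+01, -3.68589520e+01,  4.81164011e-05,
        6.27531612e-03, -3.43360148e-05]), 'tool_pos': array([0.25753408, 0.62338448, 0.30266359]), 'tcp_rot': array([-0.61146648, -3.08099588,  0.00318056]), 'wrist_force': array([-0.34992453, -0.11897481,  0.39887279]), 'torque': array([ 0.01626102,  0.00631766, -0.04697227]), 'grip_force': 0.0, 'width': 1.0006323307070866}
```

View pics/scene0.png

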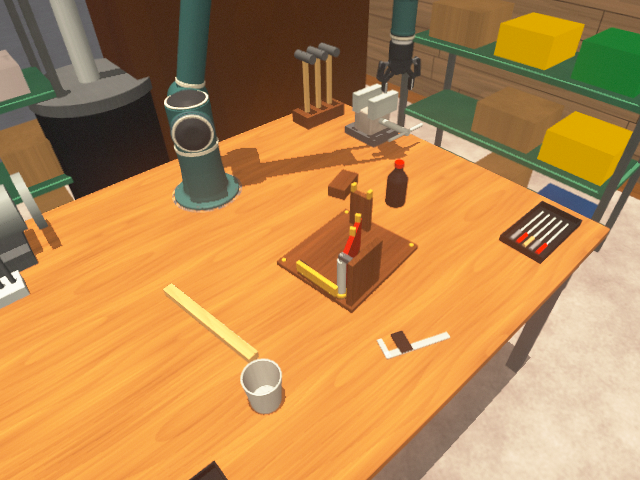

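View pics/top0.png

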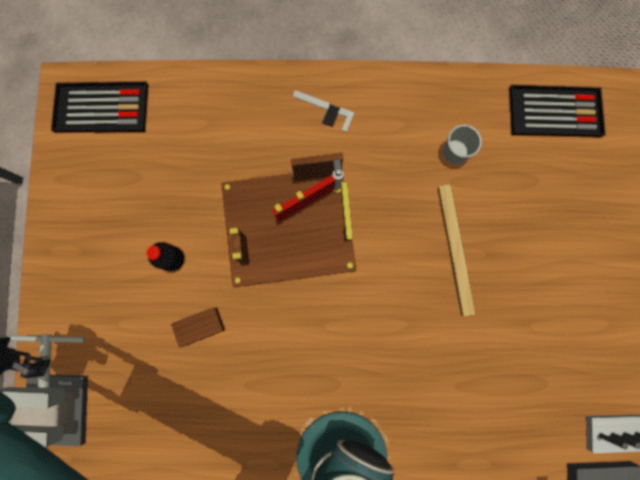

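The scene view shows the stand (350,255), the stick (210,320), the cup (263,385) and the bottle (397,185). In the top view, the red leg runs from the hinge (338,175) to its tip (276,214). The post cheeks are at (234,231) and (237,256), and the base corners at (222,183), (343,168), (355,270) and (233,287). The stick runs from (445,186) to (467,315), the cup is at (462,145), the oil at (160,255), the block at (197,327), and the brass catch at (348,210).

```bash
python3 - <<'E'
from h import *
z=np.load('top0.npz'); im,d=z['im'],z['d']; p=viewer.camera_params('top')
hsv=cv2.cvtColor(im,cv2.COLOR_BGR2HSV); C=cloud(p,d)
H,S,V=[hsv[...,i].astype(int) for i in range(3)]
for (u,v) in [(338,175),(300,195),(450,220),(348,210),(234,231),(237,256),(300,250),(160,255)]: print((u,v),hsv[v,u],C[v,u].round(3))
def comps(m,nm,z,box,amin=6):
    mm=np.zeros_like(m,np.uint8); x0,y0,x1,y1=box; mm[y0:y1,x0:x1]=m[y0:y1,x0:x1]
    n,l,s,c=cv2.connectedComponentsWithStats(mm)
    for i in range(1,n):
        if s[i,4]<amin: continue
        pts=np.argwhere(l==i)[:,::-1]
        W=np.array([onplane(p,u,v,z)[:2] for u,v in pts])
        r=cv2.minAreaRect((W*1000).astype(np.float32))
        print(nm,s[i,4],c[i].round(1),'mean',W.mean(0).round(4),'rect',np.round(r[0],1),np.round(r[1],1),round(r[2],1),'z',np.nanmedian(C[l==i][:,2]).round(3)); 
comps((H>20)&(H<35)&(S>150)&(V>120),'brass',.131,(210,150,370,300))
comps(((H<5)|(H>175))&(S>180)&(V>110),'red',.131,(210,150,370,300),20)
comps((H>14)&(H<30)&(S<140)&(V>150),'stick',.024,(420,170,490,330),100)
# base corners from dark mask
E
```

```text
(338, 175) [ 34  19 106] [0.635 0.016 0.143]
(300, 195) [ 25 173 199] [0.587 0.098 0.155]
(450, 220) [ 19 124 199] [ 0.558 -0.259  0.024]
(348, 210) [ 25 171 195] [ 0.574 -0.01   0.055]
(234, 231) [ 25 180 195] [0.509 0.239 0.152]
(237, 256) [ 25 174 194] [0.455 0.231 0.153]
(300, 250) [ 12 174 114] [0.484 0.103 0.012]
(160, 255) [  1 215  70] [0.457 0.403 0.135]
brass 366 [346.  209.1] mean [ 0.5619 -0.0018] rect [558.4   2.4] [128.5  27.8] 7.9 z 0.054
brass 23 [227.  186.6] mean [0.6108 0.2614] rect [611.  261.5] [11.4  8.9] 1.9 z 0.017
brass 37 [299.1 194.5] mean [0.5938 0.1015] rect [593.3 101.6] [17.1 10.9] 26.7 z 0.151
brass 34 [277.7 207.3] mean [0.5649 0.1483] rect [564.9 147.9] [16.8  9.7] 34.1 z 0.152
brass 47 [233.4 230.4] mean [0.5128 0.2442] rect [512.7 244. ] [11.  15.6] 0.3 z 0.151
brass 50 [236.  255.4] mean [0.4581 0.237 ] rect [457.9 237. ] [10.9 17.6] 0.4 z 0.152
brass 34 [349.5 265.1] mean [ 0.4386 -0.0093] rect [438.9  -9.4] [13.  10.8] 0.0 z 0.017
brass 26 [237.4 279.8] mean [0.4051 0.2326] rect [405.  232.8] [10.7 10.5] 64.2 z 0.017
red 207 [319.3 185.7] mean [0.614  0.0573] rect [613.3  59.5] [15.1 75.8] 32.0 z 0.131
red 100 [289.8 203.2] mean [0.5742 0.1218] rect [573.8 122.5] [13.3 39.7] 33.0 z 0.131
stick 1505 [456.8 250.2] mean [ 0.485  -0.2734] rect [ 487.5 -273.6] [318.   29.2] 9.3 z 0.024
```

```bash
python3 - <<'E'
from h import *
p=viewer.camera_params('top')
P=lambda u,v,z: onplane(p,u,v,z)[:2]
a,b=P(299.1,194.5,.152),P(277.7,207.3,.152)
u=(b-a)/np.linalg.norm(b-a); n=(a+b)/2; print('leg cheeks',a,b,np.linalg.norm(b-a),'dir',u,np.arctan2(u[1],u[0]),'hinge',n-.125*u,'notch',n)
r1,r2=P(319.3,185.7,.131),P(289.8,203.2,.131); w=(r2-r1)/np.linalg.norm(r2-r1); print('red',r1,r2,w)
c,e=P(233.4,230.4,.152),P(236,255.4,.152); print('post',c,e,'notch',(c+e)/2,np.linalg.norm(c-e),'xdir',(c-e)/np.linalg.norm(c-e))
D=[P(227,186.6,.0165),P(349.5,265.1,.0165),P(237.4,279.8,.0165)]; print('dots',D)
x=D[0]-D[2]; print('yaw',np.arctan2(x[1],x[0]), 'centre',(D[0]+D[1])/2)
z=np.load('top0.npz'); im,d=z['im'],z['d'];C=cloud(p,d)
hsv=cv2.cvtColor(im,cv2.COLOR_BGR2HSV); H,S,V=[hsv[...,i].astype(int) for i in range(3)]
m=(H>20)&(H<35)&(S>150)&(V>120); m[:,:340]=0;m[:,370:]=0;m[:165]=0;m[250:]=0
Q=C[m]; print('catch',Q[Q[:,0].argmin()],Q[Q[:,0].argmax()],np.median(Q,0))
for uv in [(462,145),(160,255),(197,327)]: print(uv,C[uv[1],uv[0]])
# rear-face / post/gap heights: stick rect ends
m=(H>14)&(H<30)&(S<140)&(V>150); m[:,:425]=0;m[:,490:]=0;m[:170]=0;m[330:]=0
W=np.array([P(q[1],q[0],.024) for q in np.argwhere(m)]); r=cv2.minAreaRect((W*1000).astype(np.float32)); print(cv2.boxPoints(r), r)
R=cv2.Rodrigues(read_state()['tcp_rot'])[0]; print(R.round(3))
E
```

```text
leg cheeks [0.58911027 0.10057911] [0.56069872 0.14631535] 0.05384254846951479 dir [-0.5276785   0.84944417] 2.126661599254011 hinge [0.64086431 0.01726671] notch [0.57490449 0.12344723]
red [0.61391672 0.05720578] [0.5741296  0.12175972] [-0.52468677  0.85129536]
post [0.50984254 0.24049292] [0.45607721 0.23339906] notch [0.48295987 0.23694599] 0.05423129579315743 xdir [0.99140778 0.13080754]
dots [array([0.63808209, 0.2837142 ]), array([ 0.44772261, -0.01572751]), array([0.41074655, 0.25178529])]
yaw 0.13953569814583827 centre [0.54290235 0.13399335]
catch [0.35298436 0.05079079 1.21421071] [ 0.65620653 -0.00333935 -0.00360924] [ 0.57577518 -0.00565854  0.05403788]
(462, 145) [ 0.75267496 -0.30018396  0.00442078]
(160, 255) [0.45737333 0.40272896 0.1348409 ]
(197, 327) [0.29932931 0.3388817  0.04238298]
[[ 328.16943 -284.79443]
 [ 332.8863  -313.63885]
 [ 646.75574 -262.31232]
 [ 642.0389  -233.4679 ]] ((487.46258544921875, -273.5533752441406), (318.0384521484375, 29.227569580078125), 9.287281036376953)
[[-0.924  0.382 -0.001]
 [ 0.382  0.924 -0.002]
 [ 0.    -0.002 -1.   ]]
```

```bash
cat >> h.py <<'E'
HG=np.array([.641,.017]); ZP=.172
def rows(wp):
    """wp: list of (x,y,z,phi) successive; phi = tool-x heading, tool pointing down. Prints rows."""
    s=read_state(); R=cv2.Rodrigues(s['tcp_rot'])[0]; pos=s['tool_pos'].copy(); phi=np.arctan2(R[1,0],R[0,0])
    for w in wp:
        w=np.array(w,float); dphi=(w[3]-phi+np.pi)%(2*np.pi)-np.pi
        c,si=np.cos(phi),np.sin(phi); Rd=np.array([[c,si,0],[si,-c,0],[0,0,-1]])
        sh=np.round(Rd.T@(w[:3]-pos)/.03,2); t=np.round(-dphi/np.radians(6),2)
        print([*map(float,sh),0,0,float(t)]); pos=pos+Rd@sh*.03; phi-=t*np.radians(6)
def line(target,N,t_turn=None):
    s=read_state(); R=cv2.Rodrigues(s['tcp_rot'])[0]; a=np.array([*s['tool_pos'],np.arctan2(R[1,0],R[0,0])]); b=np.array(target,float)
    b[3]=a[3]+(b[3]-a[3]+np.pi)%(2*np.pi)-np.pi
    rows([a+(b-a)*k/N for k in range(1,N+1)])
def push(th,r=.131,gap=0.):
    u=np.array([np.cos(th),np.sin(th)]); n=np.array([u[1],-u[0]])
    return [*(HG+r*u+(.018+gap)*n),ZP,np.arctan2(n[1],n[0])]
E
python3 - <<'E'
from h import *
p=viewer.camera_params('top'); z=np.load('top0.npz'); im=z['im']
hsv=cv2.cvtColor(im,cv2.COLOR_BGR2HSV); H,S,V=[hsv[...,i].astype(int) for i in range(3)]
m=(H>20)&(H<35)&(S>150)&(V>120); m[:,:340]=0;m[:,370:]=0;m[:182]=0;m[250:]=0
W=np.array([onplane(p,q[1],q[0],.055)[:2] for q in np.argwhere(m)]); r=cv2.minAreaRect((W*1000).astype(np.float32)); print(r,cv2.boxPoints(r))
line([*push(2.127,gap=.02)[:2],.30,push(2.127)[3]],25)
E
```

```text
((573.627685546875, -6.65362548828125), (137.52886962890625, 18.090059280395508), 7.696586608886719) [[504.27136    -6.8995056]
 [506.6941    -24.826595 ]
 [642.984      -6.4077454]
 [640.5613     11.519344 ]]
[-0.67, -0.41, 0.0, 0, 0, 0.84]
[-0.7, -0.35, 0.01, 0, 0, 0.84]
[-0.73, -0.28, 0.0, 0, 0, 0.83]
[-0.75, -0.22, 0.0, 0, 0, 0.84]
[-0.77, -0.16, 0.01, 0, 0, 0.84]
[-0.78, -0.08, 0.0, 0, 0, 0.84]
[-0.79, -0.02, 0.0, 0, 0, 0.84]
[-0.78, 0.05, 0.01, 0, 0, 0.83]
[-0.77, 0.12, 0.0, 0, 0, 0.84]
[-0.76, 0.19, 0.01, 0, 0, 0.84]
[-0.75, 0.25, -0.0, 0, 0, 0.84]
[-0.71, 0.32, 0.0, 0, 0, 0.83]
[-0.69, 0.38, 0.01, 0, 0, 0.84]
[-0.65, 0.43, -0.0, 0, 0, 0.84]
[-0.61, 0.5, 0.0, 0, 0, 0.84]
[-0.57, 0.54, 0.01, 0, 0, 0.84]
[-0.51, 0.59, 0.0, 0, 0, 0.83]
[-0.46, 0.64, 0.0, 0, 0, 0.84]
[-0.4, 0.67, 0.01, 0, 0, 0.84]
[-0.35, 0.71, 0.0, 0, 0, 0.84]
[-0.28, 0.73, 0.0, 0, 0, 0.84]
[-0.21, 0.75, 0.01, 0, 0, 0.83]
[-0.15, 0.77, 0.0, 0, 0, 0.84]
[-0.08, 0.78, 0.01, 0, 0, 0.84]
[-0.01, 0.79, -0.0, 0, 0, 0.84]
```

Request:
jog_arm([
  [[-0.67, -0.41, 0, 0, 0, 0.84, -1], [-0.7, -0.35, 0, 0, 0, 0.84, -1], [-0.73, -0.28, 0, 0, 0, 0.84, -1], [-0.75, -0.22, 0, 0, 0, 0.84, -1], [-0.77, -0.16, 0, 0, 0, 0.84, -1]],
])

```text
time: 0.52
tool_pos: [0.3272, 0.5277, 0.3031]
tcp_rot: [-1.275, -2.871, 0.002]
wrist_force: [-0.4, 0.1, 0.5]
width: 0.302
grip_force: 0.0
```

Request:
jog_arm([
  [[-0.78, -0.08, 0, 0, 0, 0.84, -1], [-0.79, -0.02, 0, 0, 0, 0.84, -1], [-0.78, 0.05, 0, 0, 0, 0.84, -1], [-0.77, 0.12, 0, 0, 0, 0.84, -1], [-0.76, 0.19, 0, 0, 0, 0.84, -1]],
])

```text
time: 0.93
tool_pos: [0.3965, 0.4326, 0.3033]
tcp_rot: [-1.871, -2.524, 0.002]
wrist_force: [-0.0, 0.4, -0.5]
width: 0.001
grip_force: 0.0
```

Request:
jog_arm([
  [[-0.75, 0.25, 0, 0, 0, 0.84, -1], [-0.71, 0.32, 0, 0, 0, 0.84, -1], [-0.69, 0.38, 0, 0, 0, 0.84, -1], [-0.65, 0.43, 0, 0, 0, 0.84, -1], [-0.61, 0.5, 0, 0, 0, 0.84, -1]],
])

```text
time: 1.35
tool_pos: [0.4656, 0.3374, 0.3033]
tcp_rot: [-2.376, -2.055, 0.002]
wrist_force: [0.8, -1.3, 0.4]
width: 0.002
grip_force: 0.0
```

Request:
jog_arm([
  [[-0.57, 0.54, 0, 0, 0, 0.84, -1], [-0.51, 0.59, 0, 0, 0, 0.84, -1], [-0.46, 0.64, 0, 0, 0, 0.84, -1], [-0.4, 0.67, 0, 0, 0, 0.84, -1], [-0.35, 0.71, 0, 0, 0, 0.84, -1]],
])

```text
time: 1.77
tool_pos: [0.5345, 0.242, 0.3033]
tcp_rot: [-2.767, -1.487, 0.002]
wrist_force: [0.3, -0.0, 0.1]
width: -0.002
grip_force: 0.0
```

Request:
jog_arm([
  [[-0.28, 0.73, 0, 0, 0, 0.84, -1], [-0.21, 0.75, 0, 0, 0, 0.84, -1], [-0.15, 0.77, 0, 0, 0, 0.84, -1], [-0.08, 0.78, 0, 0, 0, 0.84, -1], [0, 0.79, 0, 0, 0, 0.84, -1]],
])

```text
time: 2.18
tool_pos: [0.6035, 0.1468, 0.3032]
tcp_rot: [-3.025, -0.847, 0.002]
wrist_force: [0.7, 0.2, 0.3]
width: 0.005
grip_force: 0.0
```

```bash
python3 - <<'E'
from h import *
s=read_state(); print(s['time'],s['tool_pos'],s['q'].round(2),s['wrist_force'],s['width'])
line(push(2.127,gap=.02),5)
E
```

```text
2.1833 [0.60353243 0.14680901 0.3032315 ] [0.2  0.16 1.73 0.   1.25 1.22] [0.68594742 0.23600993 0.25221513] 0.005429266989329597
[0.01, -0.01, 0.87, 0, 0, -0.02]
[0.01, -0.0, 0.88, 0, 0, -0.02]
[0.01, -0.01, 0.87, 0, 0, -0.02]
[0.0, -0.01, 0.88, 0, 0, -0.02]
[0.01, -0.0, 0.87, 0, 0, -0.01]
```

Request:
jog_arm([
  [[0, 0, 0.88, 0, 0, 0, -1], [0, 0, 0.88, 0, 0, 0, -1], [0, 0, 0.88, 0, 0, 0, -1], [0, 0, 0.88, 0, 0, 0, -1], [0, 0, 0.85, 0, 0, 0, -1]],
])

```text
time: 2.6
tool_pos: [0.6028, 0.1476, 0.1709]
tcp_rot: [-3.023, -0.854, 0.002]
wrist_force: [0.1, -0.5, 0.0]
width: -0.001
grip_force: 0.0
```

Request:
jog_arm([
  [[-0.1, 0, 0, 0, 0, 0, -1], [-0.1, 0, 0, 0, 0, 0, -1], [-0.1, 0, 0, 0, 0, 0, -1], [-0.1, 0, 0, 0, 0, 0, -1], [-0.1, 0, 0, 0, 0, 0, -1]],
])

```text
time: 3.02
tool_pos: [0.5916, 0.1402, 0.1752]
tcp_rot: [3.023, 0.854, 0.006]
wrist_force: [0.6, -0.7, -0.4]
width: -0.002
grip_force: 0.0
```

Request:
jog_arm([
  [[-0.05, 0, 0, 0, 0, 0, -1], [-0.05, 0, 0, 0, 0, 0, -1], [-0.05, 0, 0, 0, 0, 0, -1], [-0.05, 0, 0, 0, 0, 0, -1], [-0.05, 0, 0, 0, 0, 0, -1]],
])

```text
time: 3.43
tool_pos: [0.5852, 0.1366, 0.174]
tcp_rot: [-3.023, -0.855, -0.005]
wrist_force: [3.7, 2.8, 1.4]
width: -0.001
grip_force: 0.0
```

```bash
python3 - <<'E'
from h import *
s=read_state(); print(s['time'],s['tool_pos'],s['wrist_force'])
R=cv2.Rodrigues(s['tcp_rot'])[0]; a=np.arctan2(R[1,0],R[0,0])
th=a+np.pi/2; print(th, (np.array(push(th))[:2]-s['tool_pos'][:2]))
rows([push(2.127+np.radians(2)*k) for k in range(1,11)])
E
```

```text
3.4333 [0.58524169 0.13661058 0.17395745] [3.6719101  2.80268938 1.35616669]
2.121849612814496 [0.00250421 0.00142248]
[-0.08, -0.02, 0.07, 0, 0, -0.38]
[-0.15, -0.02, -0.0, 0, 0, -0.34]
[-0.16, -0.01, -0.0, 0, 0, -0.33]
[-0.15, -0.02, -0.0, 0, 0, -0.33]
[-0.15, -0.02, -0.0, 0, 0, -0.34]
[-0.15, -0.02, -0.0, 0, 0, -0.33]
[-0.16, -0.02, -0.0, 0, 0, -0.33]
[-0.15, -0.02, -0.0, 0, 0, -0.34]
[-0.15, -0.01, -0.0, 0, 0, -0.33]
[-0.15, -0.02, -0.0, 0, 0, -0.33]
```

Request:
jog_arm([
  [[-0.08, -0.02, 0, 0, 0, -0.33, -1], [-0.15, -0.02, 0, 0, 0, -0.33, -1], [-0.15, -0.02, 0, 0, 0, -0.33, -1], [-0.15, -0.02, 0, 0, 0, -0.33, -1], [-0.15, -0.02, 0, 0, 0, -0.33, -1]],
])

```text
time: 3.85
tool_pos: [0.5659, 0.1264, 0.1727]
tcp_rot: [2.937, 1.114, 0.0]
wrist_force: [2.6, 0.8, -0.2]
width: 0.002
grip_force: 0.0
```

Request:
jog_arm([
  [[-0.15, -0.02, 0, 0, 0, -0.33, -1], [-0.15, -0.02, 0, 0, 0, -0.33, -1], [-0.15, -0.02, 0, 0, 0, -0.33, -1], [-0.15, -0.02, 0, 0, 0, -0.33, -1], [-0.15, -0.02, 0, 0, 0, -0.33, -1]],
])

```text
time: 4.27
tool_pos: [0.5479, 0.1124, 0.1726]
tcp_rot: [2.83, 1.363, 0.0]
wrist_force: [1.6, 0.7, -0.4]
width: 0.001
grip_force: 0.0
```

```bash
python3 - <<'E'
from h import *
s=read_state(); print(s['time'],s['tool_pos'],s['wrist_force'])
R=cv2.Rodrigues(s['tcp_rot'])[0]; a=np.arctan2(R[1,0],R[0,0])
th=a+np.pi/2; n=np.array([np.sin(th),-np.cos(th)]); e=np.array(push(th))[:2]-s['tool_pos'][:2]; print(th, e, 'n',e@n,'F',s['wrist_force'][:2]@n)
rows([push(th+np.radians(2)*k) for k in range(1,6)])
E
```

```text
4.2667 [0.54790503 0.11242419 0.17262348] [ 1.58296536  0.68000037 -0.41069322]
2.468719104419111 [0.00186676 0.00029631] n 0.0013951588061482307 F 1.5183440467900162
[-0.11, 0.02, 0.02, 0, 0, -0.33]
[-0.15, -0.01, 0.0, 0, 0, -0.34]
[-0.15, -0.02, 0.0, 0, 0, -0.33]
[-0.15, -0.02, 0.0, 0, 0, -0.33]
[-0.16, -0.02, 0.0, 0, 0, -0.34]
```

Request:
jog_arm([
  [[-0.15, -0.01, 0, 0, 0, -0.33, -1], [-0.15, -0.01, 0, 0, 0, -0.33, -1], [-0.15, -0.02, 0, 0, 0, -0.33, -1], [-0.15, -0.02, 0, 0, 0, -0.33, -1], [-0.15, -0.02, 0, 0, 0, -0.33, -1]],
])

```text
time: 4.68
tool_pos: [0.5329, 0.0954, 0.1725]
tcp_rot: [-2.702, -1.602, 0.001]
wrist_force: [1.2, 1.5, -0.3]
width: -0.0
grip_force: 0.0
```

Request:
jog_arm([
  [[-0.15, -0.02, 0, 0, 0, -0.33, -1], [-0.15, -0.02, 0, 0, 0, -0.33, -1], [-0.15, -0.02, 0, 0, 0, -0.33, -1], [-0.15, -0.02, 0, 0, 0, -0.33, -1], [-0.15, -0.02, 0, 0, 0, -0.33, -1]],
])

```text
time: 5.1
tool_pos: [0.5206, 0.0764, 0.1724]
tcp_rot: [-2.553, -1.829, 0.001]
wrist_force: [0.2, 2.4, 0.8]
width: -0.0
grip_force: 0.0
```

Request:
jog_arm([
  [[-0.15, -0.02, 0, 0, 0, -0.33, -1], [-0.15, -0.02, 0, 0, 0, -0.33, -1], [-0.15, -0.02, 0, 0, 0, -0.33, -1], [-0.15, -0.02, 0, 0, 0, -0.33, -1], [-0.15, -0.02, 0, 0, 0, -0.33, -1]],
])

```text
time: 5.52
tool_pos: [0.5119, 0.0554, 0.1724]
tcp_rot: [-2.386, -2.043, 0.001]
wrist_force: [1.8, 2.1, -0.2]
width: -0.002
grip_force: 0.0
```

```bash
cat >> h.py <<'E'
def chk(step=2,N=5):
    s=read_state(); print(s['time'],s['tool_pos'].round(4),s['wrist_force'].round(2))
    R=cv2.Rodrigues(s['tcp_rot'])[0]; a=np.arctan2(R[1,0],R[0,0])
    th=(a+np.pi/2)%(2*np.pi); u=np.array([np.cos(th),np.sin(th)]);n=np.array([np.sin(th),-np.cos(th)]); e=s['tool_pos'][:2]-np.array(push(th))[:2]
    v=s['tool_pos'][:2]-HG; r=np.hypot(*v); geo=np.arctan2(v[1],v[0])+np.arcsin(.0165/r)
    print('th',th,'leg est',geo%(2*np.pi),'n',e@n,'u',e@u,'F',s['wrist_force'][:2]@n)
    if N: rows([push(th+np.radians(step)*k) for k in range(1,N+1)])
E
python3 -c "
from h import *
chk(1)"
```

```text
5.5167 [0.5119 0.0554 0.1724] [ 1.76  2.1  -0.22]
th 2.986952549483232 leg est 2.9754443866853286 n 3.770201619368294e-05 u 0.002517533187712207 F 2.34357903331226
[-0.08, 0.07, 0.01, 0, 0, -0.17]
[-0.07, -0.01, 0.0, 0, 0, -0.16]
[-0.08, -0.01, 0.0, 0, 0, -0.17]
[-0.08, -0.01, 0.0, 0, 0, -0.17]
[-0.07, -0.01, 0.0, 0, 0, -0.16]
```

Request:
jog_arm([
  [[-0.12, 0, 0, 0, 0, -0.25, -1], [-0.12, 0, 0, 0, 0, -0.25, -1], [-0.12, 0, 0, 0, 0, -0.25, -1], [-0.11, -0.01, 0, 0, 0, -0.25, -1], [-0.11, -0.01, 0, 0, 0, -0.25, -1]],
])

```text
time: 5.93
tool_pos: [0.5085, 0.0382, 0.1721]
tcp_rot: [-2.246, -2.192, 0.004]
wrist_force: [-2.7, 2.3, 1.5]
width: 0.0
grip_force: 0.0
```

Request:
jog_arm([
  [[-0.06, 0, 0, 0, 0, -0.12, -1], [-0.06, -0.01, 0, 0, 0, -0.12, -1], [-0.06, 0, 0, 0, 0, -0.12, -1], [-0.06, -0.01, 0, 0, 0, -0.12, -1], [-0.06, 0, 0, 0, 0, -0.12, -1]],
])

```text
time: 6.35
tool_pos: [0.5084, 0.0292, 0.1724]
tcp_rot: [-2.177, -2.263, 0.003]
wrist_force: [-5.4, 3.5, 2.8]
width: 0.003
grip_force: 0.0
```

```bash
python3 -c "
from h import *
chk(.5)
im,d,p=cam('top'); cv2.imwrite('pics/top1.png',cv2.resize(im[140:300,200:400],None,fx=4,fy=4*.93)[:600])"
```

```text
6.35 [0.5084 0.0292 0.1724] [-5.45  3.52  2.84]
th 3.180196662702002 leg est 3.174205460219168 n -0.0007087165361030725 u 0.0010232237174113128 F 3.7230222978817356
[-0.01, 0.03, 0.01, 0, 0, -0.08]
[-0.04, -0.01, 0.0, 0, 0, -0.09]
[-0.04, -0.0, 0.0, 0, 0, -0.08]
[-0.04, -0.01, 0.0, 0, 0, -0.08]
[-0.04, -0.0, 0.0, 0, 0, -0.09]
```

View pics/top1.png

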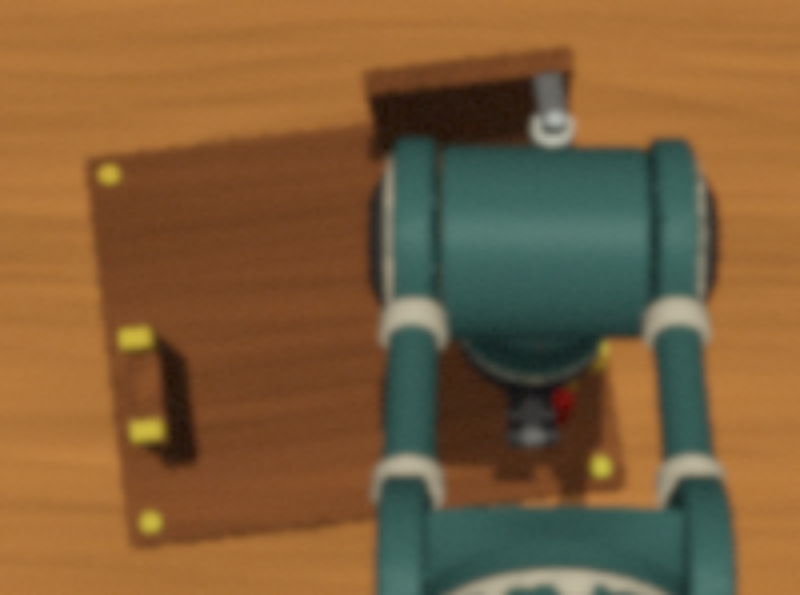

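The crop shows the post cheeks at (135,338) and (147,430), and the hinge at (550,125). The gripper hides most of the leg, with its red tip at (563,405) nearly beside the catch's end at (603,355).

Request:
jog_arm([
  [[-0.04, -0.02, 0, 0, 0, -0.08, -1], [-0.04, -0.02, 0, 0, 0, -0.08, -1], [-0.04, -0.02, 0, 0, 0, -0.08, -1], [-0.04, -0.02, 0, 0, 0, -0.08, -1], [-0.04, -0.02, 0, 0, 0, -0.08, -1]],
])

```text
time: 6.82
tool_pos: [0.5071, 0.023, 0.1728]
tcp_rot: [2.13, 2.308, 0.001]
wrist_force: [-0.7, 2.2, -1.0]
width: 0.001
grip_force: 0.0
```

```bash
python3 -c "
from h import *
chk(.5)"
```

```text
6.8167 [0.5071 0.023  0.1728] [-0.66  2.18 -1.03]
th 3.221889812437529 leg est 3.220566056321732 n -0.0013238732762748408 u 0.0020397359600241765 F 2.22493017394337
[0.01, 0.06, 0.03, 0, 0, -0.08]
[-0.04, -0.0, -0.0, 0, 0, -0.09]
[-0.04, -0.01, -0.0, 0, 0, -0.08]
[-0.04, -0.0, -0.0, 0, 0, -0.08]
[-0.04, -0.01, -0.0, 0, 0, -0.09]
```

Request:
jog_arm([
  [[-0.04, -0.01, 0, 0, 0, -0.08, -1], [-0.04, -0.01, 0, 0, 0, -0.08, -1], [-0.04, -0.01, 0, 0, 0, -0.08, -1], [-0.04, -0.01, 0, 0, 0, -0.08, -1], [-0.04, -0.01, 0, 0, 0, -0.08, -1]],
])

```text
time: 7.23
tool_pos: [0.5062, 0.018, 0.1729]
tcp_rot: [-2.082, -2.351, -0.004]
wrist_force: [0.5, 10.2, -2.5]
width: 0.003
grip_force: 0.0
```

```bash
python3 -c "
from h import *
chk(.5,0)"
```

```text
7.2333 [0.5062 0.018  0.1729] [ 0.46 10.2  -2.53]
th 3.262707602118185 leg est 3.256933051578534 n -0.0007278979409111649 u 0.002658606180619816 F 10.069371901060121
```

Request:
jog_arm([
  [[-0.02, 0, 0, 0, 0, -0.04, -1], [-0.02, 0, 0, 0, 0, -0.04, -1], [-0.02, 0, 0, 0, 0, -0.04, -1], [-0.02, 0, 0, 0, 0, -0.04, -1], [-0.02, 0, 0, 0, 0, -0.04, -1]],
])

```text
time: 7.65
tool_pos: [0.5062, 0.0157, 0.1728]
tcp_rot: [-2.057, -2.371, -0.004]
wrist_force: [-1.0, 10.5, -0.2]
width: 0.003
grip_force: 0.0
```

```bash
python3 -c "
from h import *
chk(.5,0)"
```

```text
7.65 [0.5062 0.0157 0.1728] [-0.98 10.47 -0.21]
th 3.2834053004494077 leg est 3.274195692649032 n -0.0002685921469125934 u 0.00262928375153762 F 10.503076814668844
```

Request:
jog_arm([
  [[-0.015, 0, 0, 0, 0, -0.03, -1], [-0.015, 0, 0, 0, 0, -0.03, -1], [-0.015, 0, 0, 0, 0, -0.03, -1], [-0.015, 0, 0, 0, 0, -0.03, -1], [-0.015, 0, 0, 0, 0, -0.03, -1]],
])

```text
time: 8.07
tool_pos: [0.5063, 0.0134, 0.1728]
tcp_rot: [-2.038, -2.387, -0.003]
wrist_force: [-2.0, 10.1, -0.3]
width: -0.001
grip_force: 0.0
```

Request:
jog_arm([
  [[-0.01, 0, 0, 0, 0, -0.02, -1], [-0.01, 0, 0, 0, 0, -0.02, -1], [0, 0, 0, 0, 0, 0, -1], [0, 0, 0, 0, 0, 0, -1], [0, 0, 0, 0, 0, 0, -1]],
])

```text
time: 8.48
tool_pos: [0.5063, 0.0127, 0.1728]
tcp_rot: [-2.033, -2.391, -0.003]
wrist_force: [-2.1, 10.7, 0.3]
width: 0.003
grip_force: 0.0
```

```bash
python3 -c "
from h import *
chk(.5,0)"
```

```text
8.4833 [0.5063 0.0127 0.1728] [-2.1  10.73  0.32]
th 3.3032240669432698 leg est 3.296044341994978 n -0.0005400382312576518 u 0.0026430022329235023 F 10.930975599590237
```

Request:
jog_arm([
  [[-0.01, -0.005, 0, 0, 0, -0.02, -1], [-0.01, -0.005, 0, 0, 0, -0.02, -1], [-0.01, -0.005, 0, 0, 0, -0.02, -1], [0, 0, 0, 0, 0, 0, -1], [0, 0, 0, 0, 0, 0, -1]],
])

```text
time: 8.9
tool_pos: [0.5062, 0.012, 0.1728]
tcp_rot: [-2.026, -2.398, -0.004]
wrist_force: [-0.6, 11.1, -0.2]
width: -0.001
grip_force: 0.0
```

Request:
jog_arm([
  [[-0.01, 0, 0, 0, 0, -0.02, -1], [-0.01, 0, 0, 0, 0, -0.02, -1], [0, 0, 0, 0, 0, 0, -1], [0, 0, 0, 0, 0, 0, -1], [0, 0, 0, 0, 0, 0, -1]],
])

```text
time: 9.32
tool_pos: [0.5062, 0.0116, 0.1728]
tcp_rot: [-2.021, -2.402, -0.004]
wrist_force: [-1.8, 11.7, -0.7]
width: 0.004
grip_force: 0.0
```

Request:
jog_arm([
  [[-0.01, 0, 0, 0, 0, 0, -1], [-0.01, 0, 0, 0, 0, 0, -1], [0, 0, 0, 0, 0, 0, -1], [0, 0, 0, 0, 0, 0, -1], [0, 0, 0, 0, 0, 0, -1]],
])

```text
time: 9.73
tool_pos: [0.5062, 0.0112, 0.1727]
tcp_rot: [-2.021, -2.401, -0.005]
wrist_force: [-0.5, 12.3, -0.3]
width: 0.005
grip_force: 0.0
```

Request:
jog_arm([
  [[-0.01, 0, 0, 0, 0, 0, -1], [-0.01, 0, 0, 0, 0, 0, -1], [0, 0, 0, 0, 0, 0, -1], [0, 0, 0, 0, 0, 0, -1], [0, 0, 0, 0, 0, 0, -1]],
])

```text
time: 10.15
tool_pos: [0.5063, 0.0108, 0.1727]
tcp_rot: [-2.02, -2.401, -0.005]
wrist_force: [-2.9, 13.6, -0.2]
width: -0.003
grip_force: 0.0
```

Request:
jog_arm([
  [[-0.01, 0, 0, 0, 0, 0, -1], [-0.01, 0, 0, 0, 0, 0, -1], [0, 0, 0, 0, 0, 0, -1], [0, 0, 0, 0, 0, 0, -1], [0, 0, 0, 0, 0, 0, -1]],
])

```text
time: 10.57
tool_pos: [0.5063, 0.0103, 0.1727]
tcp_rot: [-2.02, -2.4, -0.005]
wrist_force: [-1.3, 13.7, 0.1]
width: 0.0
grip_force: 0.0
```

Request:
jog_arm([
  [[-0.01, -0.005, 0, 0, 0, 0, -1], [-0.01, -0.005, 0, 0, 0, 0, -1], [0, 0, 0, 0, 0, 0, -1], [0, 0, 0, 0, 0, 0, -1], [0, 0, 0, 0, 0, 0, -1]],
])

```text
time: 10.98
tool_pos: [0.5063, 0.0099, 0.1727]
tcp_rot: [-2.02, -2.4, -0.006]
wrist_force: [-0.8, 14.9, -1.0]
width: -0.0
grip_force: 0.0
```

```bash
python3 -c "
from h import *
chk(.5,0)"
```

```text
10.9833 [0.5063 0.0099 0.1727] [-0.76 14.9  -1.03]
th 3.3130860622875513 leg est 3.316841598842593 n -0.0020029242232486692 u 0.0029457651494523614 F 14.808998059175769
```

Request:
jog_arm([
  [[0.1, 0, 0, 0, 0, 0, -1], [0.3, 0, 0, 0, 0, 0, -1], [0.5, 0, 0, 0, 0, 0, -1], [0.5, 0, -0.3, 0, 0, 0, -1], [0, 0, -1, 0, 0, 0, -1]],
])

```text
time: 11.4
tool_pos: [0.4959, 0.0496, 0.2078]
tcp_rot: [-2.015, -2.402, 0.01]
wrist_force: [-0.1, 0.5, -0.6]
width: 0.002
grip_force: 0.0
```

```bash
python3 -c "
from h import *
chk(.5,0)
phi=np.radians(9.29)
line([.42,-.05,.33,phi+.5],10)"
```

```text
11.4 [0.4959 0.0496 0.2078] [-0.07  0.49 -0.58]
th 3.316065941211683 leg est 3.031543873575608 n 0.03932285466554574 u 0.006222697650513411 F 0.4990226047730248
[-0.28, -0.31, -0.41, 0, 0, 1.03]
[-0.32, -0.27, -0.4, 0, 0, 1.04]
[-0.34, -0.24, -0.41, 0, 0, 1.03]
[-0.37, -0.2, -0.41, 0, 0, 1.04]
[-0.38, -0.16, -0.41, 0, 0, 1.03]
[-0.4, -0.12, -0.4, 0, 0, 1.04]
[-0.41, -0.07, -0.41, 0, 0, 1.03]
[-0.42, -0.03, -0.41, 0, 0, 1.03]
[-0.42, 0.02, -0.41, 0, 0, 1.04]
[-0.41, 0.06, -0.4, 0, 0, 1.03]
```

Request:
jog_arm([
  [[0, 0, -0.8, 0, 0, 0, 0], [0, 0, -0.8, 0, 0, 0, 0.5], [0, 0, -0.8, 0, 0, 0.5, 1], [0, 0, -0.5, 0, 0, 1, 1], [0, 0, 0, 0, 0, 1, 1]],
])

```text
time: 11.82
tool_pos: [0.5019, 0.0482, 0.3041]
tcp_rot: [2.318, 2.11, 0.01]
wrist_force: [0.8, -0.5, -0.0]
width: 0.709
grip_force: 0.0
```

```bash
python3 -c "
from h import *
print(read_state()['tool_pos'])
line([.4875,-.2735,.25,np.radians(9.29)],15)"
```

```text
[0.50187209 0.04818831 0.30409081]
[-0.71, 0.04, 0.12, 0, 0, 0.84]
[-0.71, 0.09, 0.12, 0, 0, 0.83]
[-0.7, 0.16, 0.12, 0, 0, 0.84]
[-0.68, 0.22, 0.12, 0, 0, 0.84]
[-0.66, 0.28, 0.12, 0, 0, 0.84]
[-0.63, 0.34, 0.12, 0, 0, 0.83]
[-0.6, 0.39, 0.12, 0, 0, 0.84]
[-0.57, 0.44, 0.12, 0, 0, 0.84]
[-0.52, 0.48, 0.12, 0, 0, 0.83]
[-0.48, 0.54, 0.12, 0, 0, 0.84]
[-0.43, 0.57, 0.12, 0, 0, 0.84]
[-0.38, 0.61, 0.12, 0, 0, 0.84]
[-0.32, 0.63, 0.12, 0, 0, 0.83]
[-0.27, 0.67, 0.12, 0, 0, 0.84]
[-0.21, 0.68, 0.12, 0, 0, 0.84]
```

Request:
jog_arm([
  [[-0.71, 0.04, 0, 0, 0, 0.84, 1], [-0.71, 0.09, 0, 0, 0, 0.83, 1], [-0.7, 0.16, 0, 0, 0, 0.84, 1], [-0.68, 0.22, 0, 0, 0, 0.84, 1], [-0.66, 0.28, 0, 0, 0, 0.84, 1]],
])

```text
time: 12.23
tool_pos: [0.4951, -0.0601, 0.2994]
tcp_rot: [2.725, 1.559, 0.0]
wrist_force: [0.7, 0.4, 0.2]
width: 1.001
grip_force: 0.0
```

Request:
jog_arm([
  [[-0.63, 0.34, 0.2, 0, 0, 0.83, 1], [-0.6, 0.39, 0.2, 0, 0, 0.84, 1], [-0.57, 0.44, 0.2, 0, 0, 0.84, 1], [-0.52, 0.48, 0.2, 0, 0, 0.83, 1], [-0.48, 0.54, 0.2, 0, 0, 0.84, 1]],
])

```text
time: 12.65
tool_pos: [0.4908, -0.1677, 0.2691]
tcp_rot: [2.999, 0.93, 0.0]
wrist_force: [-0.1, -0.6, 0.1]
width: 1.003
grip_force: 0.0
```

Request:
jog_arm([
  [[-0.43, 0.57, 0.2, 0, 0, 0.84, 1], [-0.38, 0.61, 0.2, 0, 0, 0.84, 1], [-0.32, 0.63, 0.2, 0, 0, 0.83, 1], [-0.27, 0.67, 0.2, 0, 0, 0.84, 1], [-0.21, 0.68, 0.2, 0, 0, 0.84, 1]],
])

```text
time: 13.07
tool_pos: [0.4863, -0.2749, 0.239]
tcp_rot: [3.129, 0.255, 0.0]
wrist_force: [-0.3, 0.1, 0.5]
width: 0.998
grip_force: 0.0
```

```bash
python3 - <<'E'
from h import *
print(read_state()['tool_pos'],read_state()['width'])
im,d,p=cam('top'); np.savez('top2.npz',im=im,d=d); cv2.imwrite('pics/top2.png',im)
hsv=cv2.cvtColor(im,cv2.COLOR_BGR2HSV); H,S,V=[hsv[...,i].astype(int) for i in range(3)]
m=((H>20)&(H<35)&(S>150)&(V>100)).astype(np.uint8); m[:150]=0;m[300:]=0;m[:,:210]=0;m[:,370:]=0
n,l,s,c=cv2.connectedComponentsWithStats(m); C=cloud(p,d)
for i in range(1,n):
    if s[i,4]>6: z=np.median(C[l==i][:,2]); print(s[i],c[i].round(1),z.round(3),onplane(p,*c[i],z)[:2].round(4))
m=((H<5)|(H>175))&(S>180)&(V>110); m[:150]=0;m[300:]=0;m[:,:210]=0;m[:,370:]=0
W=np.array([onplane(p,q[1],q[0],.131)[:2] for q in np.argwhere(m)]); 
vx,vy,x,y=cv2.fitLine((W*1000).astype(np.float32),cv2.DIST_HUBER,0,.01,.01).ravel(); print('red',vx,vy,x,y,np.arctan2(-vy,-vx) if vx>0 else np.arctan2(vy,vx))
line([.4875,-.2735,.079,np.radians(9.29)],5)
E
```

```text
[ 0.48625337 -0.27491357  0.23896176] 0.9980492877269633
[330 183   2   5   8] [330.6 185. ] 0.028 [0.6406 0.0304]
[341 182  14  62 354] [348.1 214.6] 0.055 [ 0.5632 -0.0103]
[225 184   5   6  23] [227.  186.4] 0.017 [0.6384 0.2837]
[229 228  10   6  50] [233.5 230.5] 0.151 [0.5098 0.2404]
[232 253  10   6  56] [236.5 255.5] 0.15 [0.456  0.2326]
[347 262   6   7  33] [349.4 265.1] 0.016 [ 0.4479 -0.0156]
[235 278   6   5  27] [237.4 280.1] 0.018 [0.41   0.2515]
red 0.99015427 0.13998052 560.1454 8.027431 -3.001151
[0.02, -0.03, 1.06, 0, 0, -0.01]
[0.01, -0.02, 1.06, 0, 0, -0.01]
[0.02, -0.03, 1.06, 0, 0, -0.01]
[0.02, -0.03, 1.06, 0, 0, -0.01]
[0.01, -0.03, 1.05, 0, 0, -0.01]
```

View pics/top2.png

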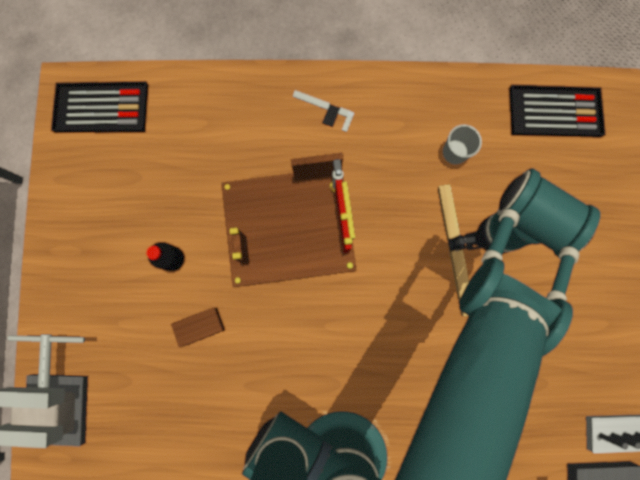

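The top view shows the leg swung home, running from (338,175) to (347,250) alongside the brass catch. The gripper is over the stick at (457,240), and the oil, cup and block have not moved.

Request:
jog_arm([
  [[0.02, -0.03, 1, 0, 0, 0, 1], [0.02, -0.03, 1, 0, 0, 0, 1], [0.02, -0.03, 1, 0, 0, 0, 1], [0.01, -0.03, 1, 0, 0, -0.02, 1], [0.01, -0.03, 0.8, 0, 0, -0.02, 1]],
])

```text
time: 13.53
tool_pos: [0.4874, -0.2684, 0.093]
tcp_rot: [3.129, 0.269, -0.002]
wrist_force: [-0.2, -0.7, -0.1]
width: 1.001
grip_force: 0.0
```

Request:
jog_arm([
  [[0, 0, 0.3, 0, 0, 0, 1], [0, 0, 0.2, 0, 0, 0, 1], [0, 0, 0, 0, 0, 0, 1], [0, 0, 0, 0, 0, 0, 0.6], [0, 0, 0, 0, 0, 0, 0.2]],
])

```text
time: 13.95
tool_pos: [0.4894, -0.2692, 0.0817]
tcp_rot: [3.128, 0.268, 0.004]
wrist_force: [0.4, 0.2, -0.2]
width: 0.749
grip_force: 0.0
```

Request:
jog_arm([
  [[0, 0, 0, 0, 0, 0, -0.2], [0, 0, 0, 0, 0, 0, -0.6], [0, 0, 0, 0, 0, 0, -1], [0, 0, 0, 0, 0, 0, -1], [0, 0, 0, 0, 0, 0, -1]],
], force=35)

```text
time: 14.37
tool_pos: [0.489, -0.269, 0.0812]
tcp_rot: [3.128, 0.268, 0.004]
wrist_force: [0.3, -0.9, 5.0]
width: 0.314
grip_force: 36.5
```

```bash
python3 - <<'E'
from h import *
s=read_state();print(s['tool_pos'],s['width'],s['grip_force'],s['wrist_force'])
z=np.load('top2.npz'); im,d=z['im'],z['d']; p=viewer.camera_params('top')
hsv=cv2.cvtColor(im,cv2.COLOR_BGR2HSV); H,S,V=[hsv[...,i].astype(int) for i in range(3)]; C=cloud(p,d)
m=((H>20)&(H<35)&(S>150)&(V>100)); m[:182]=0;m[258:]=0;m[:,:330]=0;m[:,370:]=0
for z0,z1 in((.145,.16),(.045,.065)):
    mm=(m&(C[...,2]>z0)&(C[...,2]<z1)).astype(np.uint8)
    n,l,st,c=cv2.connectedComponentsWithStats(mm,connectivity=4)
    for i in range(1,n):
        if st[i,4]<8: continue
        q=np.argwhere(l==i); W=np.array([onplane(p,b,a,z1-.008 if z0>.1 else .055)[:2] for a,b in q]); print(z1,len(q),W.mean(0).round(4)); 
        if z0<.1: print(cv2.fitLine((W*1000).astype(np.float32),cv2.DIST_HUBER,0,.01,.01).ravel())
E
```

```text
[ 0.48900843 -0.26900801  0.08124722] 0.3142249048664365 36.45954430103302 [ 0.31400791 -0.93255759  4.96093224]
0.16 31 [0.5423 0.0018]
0.16 34 [ 0.489  -0.0049]
0.065 246 [ 0.5747 -0.0112]
[ 9.8992127e-01  1.4161883e-01  5.7456140e+02 -1.1302608e+01]
```

Request:
jog_arm([
  [[0, 0, -0.3, 0, 0, 0, -1], [0, 0, -0.6, 0, 0, 0, -1], [0, 0, -0.9, 0, 0, 0, -1], [0, 0, -1, 0, 0, 0, -1], [0, 0, -1, 0, 0, 0, -1]],
])

```text
time: 14.78
tool_pos: [0.4869, -0.2675, 0.1941]
tcp_rot: [-3.128, -0.267, 0.004]
wrist_force: [0.8, 0.3, -2.1]
width: 0.316
grip_force: 35.5
```

Request:
jog_arm([
  [[0, 0, -1, 0, 0, 0, -1], [0, 0, -1, 0, 0, 0, -1], [0, 0, -0.9, 0, 0, 0, -1], [0, 0, -0.6, 0, 0, 0, -1], [0, 0, -0.3, 0, 0, 0, -1]],
])

```text
time: 15.2
tool_pos: [0.4886, -0.2685, 0.3114]
tcp_rot: [3.128, 0.267, 0.006]
wrist_force: [-0.3, -0.2, -1.2]
width: 0.314
grip_force: 35.6
```

```bash
python3 - <<'E'
from h import *
s=read_state();print(s['time'],s['tool_pos'],s['width'],s['grip_force'],s['wrist_force'])
line([.4993,.1175,s['tool_pos'][2],1.707],20)
z=np.load('top0.npz'); im,d=z['im'],z['d']; p=viewer.camera_params('top')
hsv=cv2.cvtColor(im,cv2.COLOR_BGR2HSV); H,S,V=[hsv[...,i].astype(int) for i in range(3)]; C=cloud(p,d)
m=((H>20)&(H<35)&(S>150)&(V>100)); m[:182]=0;m[258:]=0;m[:,:330]=0;m[:,370:]=0
q=np.argwhere(m&(C[...,2]>.045)&(C[...,2]<.065)); W=np.array([onplane(p,b,a,.055)[:2] for a,b in q]); print(cv2.fitLine((W*1000).astype(np.float32),cv2.DIST_HUBER,0,.01,.01).ravel())
E
```

```text
15.2 [ 0.48860991 -0.26854186  0.31137995] 0.3137101710199368 35.578776597976685 [-0.31550892 -0.19696507 -1.22323088]
[0.13, -0.63, 0.0, 0, 0, -0.73]
[0.17, -0.62, 0.0, 0, 0, -0.74]
[0.22, -0.6, 0.0, 0, 0, -0.73]
[0.27, -0.59, 0.0, 0, 0, -0.73]
[0.31, -0.56, 0.0, 0, 0, -0.74]
[0.36, -0.54, 0.0, 0, 0, -0.73]
[0.39, -0.51, 0.0, 0, 0, -0.74]
[0.43, -0.48, 0.0, 0, 0, -0.73]
[0.47, -0.44, 0.0, 0, 0, -0.73]
[0.5, -0.4, 0.0, 0, 0, -0.74]
[0.53, -0.37, 0.0, 0, 0, -0.73]
[0.56, -0.32, 0.0, 0, 0, -0.73]
[0.58, -0.28, 0.0, 0, 0, -0.74]
[0.6, -0.24, 0.0, 0, 0, -0.73]
[0.61, -0.19, 0.0, 0, 0, -0.73]
[0.63, -0.14, 0.0, 0, 0, -0.74]
[0.64, -0.09, 0.0, 0, 0, -0.73]
[0.64, -0.04, 0.0, 0, 0, -0.73]
[0.64, 0.0, 0.0, 0, 0, -0.74]
[0.64, 0.06, 0.0, 0, 0, -0.73]
[ 9.9579561e-01  9.1602914e-02  5.7221411e+02 -6.9740033e+00]
```

Request:
jog_arm([
  [[0.13, -0.63, 0, 0, 0, -0.73, -1], [0.17, -0.62, 0, 0, 0, -0.74, -1], [0.22, -0.6, 0, 0, 0, -0.73, -1], [0.27, -0.59, 0, 0, 0, -0.73, -1], [0.31, -0.56, 0, 0, 0, -0.74, -1]],
])

```text
time: 15.62
tool_pos: [0.4896, -0.1706, 0.3064]
tcp_rot: [-3.018, -0.865, 0.004]
wrist_force: [-0.6, 0.7, -2.1]
width: 0.319
grip_force: 35.6
```

Request:
jog_arm([
  [[0.36, -0.54, 0, 0, 0, -0.73, -1], [0.39, -0.51, 0, 0, 0, -0.74, -1], [0.43, -0.48, 0, 0, 0, -0.73, -1], [0.47, -0.44, 0, 0, 0, -0.73, -1], [0.5, -0.4, 0, 0, 0, -0.74, -1]],
])

```text
time: 16.03
tool_pos: [0.4923, -0.0741, 0.3064]
tcp_rot: [-2.797, -1.426, 0.004]
wrist_force: [0.5, 0.1, -1.4]
width: 0.316
grip_force: 35.6
```

Request:
jog_arm([
  [[0.53, -0.37, 0, 0, 0, -0.73, -1], [0.56, -0.32, 0, 0, 0, -0.73, -1], [0.58, -0.28, 0, 0, 0, -0.74, -1], [0.6, -0.24, 0, 0, 0, -0.73, -1], [0.61, -0.19, 0, 0, 0, -0.73, -1]],
])

```text
time: 16.45
tool_pos: [0.4948, 0.0223, 0.3064]
tcp_rot: [-2.474, -1.933, 0.004]
wrist_force: [0.7, -0.5, -0.9]
width: 0.32
grip_force: 35.6
```

Request:
jog_arm([
  [[0.63, -0.14, 0, 0, 0, -0.74, -1], [0.64, -0.09, 0, 0, 0, -0.73, -1], [0.64, -0.04, 0, 0, 0, -0.73, -1], [0.64, 0, 0, 0, 0, -0.74, -1], [0.64, 0.06, 0, 0, 0, -0.73, -1]],
])

```text
time: 16.87
tool_pos: [0.4976, 0.1185, 0.3064]
tcp_rot: [-2.059, -2.37, 0.004]
wrist_force: [-0.1, -0.2, -1.5]
width: 0.315
grip_force: 35.6
```

```bash
python3 - <<'E'
from h import *
s=read_state();print(s['time'],s['tool_pos'],s['tcp_rot'],s['width'],s['grip_force'],s['wrist_force'])
for n in('top','scene'):
    im,d,p=cam(n); np.savez(n+'3.npz',im=im,d=d); cv2.imwrite(f'pics/{n}3.png',im)
    hsv=cv2.cvtColor(im,cv2.COLOR_BGR2HSV); H,S,V=[hsv[...,i].astype(int) for i in range(3)]; C=cloud(p,d)
    m=(H>14)&(H<32)&(S<150)&(V>110)&(C[...,2]>.2)&(C[...,2]<.29)&(C[...,0]>.42)&(C[...,0]<.58)&(C[...,1]>-.1)&(C[...,1]<.32)
    P=C[m]; print(n,m.sum())
    if m.sum()>50:
        print('z pct',np.percentile(P[:,2],[5,50,95]).round(4)); r=cv2.minAreaRect((P[:,:2]*1000).astype(np.float32)); print(r)
        f=cv2.fitLine((P*1000).astype(np.float32),cv2.DIST_HUBER,0,.01,.01).ravel(); print(f,'y range',np.percentile(P[:,1],[1,99]))
line([.4993,.1175,.235,1.707],5)
E
```

```text
16.8667 [0.4975747  0.11849685 0.30636486] [-2.05947478 -2.36985116  0.00364264] 0.31544052617083024 35.56985378265381 [-0.1298152  -0.21850984 -1.47727462]
top 1287
z pct [0.2456 0.2487 0.2516]
((494.6572265625, 119.95016479492188), (28.709177017211914, 320.4538269042969), 7.750786781311035)
[-1.4634140e-01  9.8923361e-01 -9.6891163e-04  4.9556964e+02
  1.0821381e+02  2.4874397e+02] y range [-0.03704002  0.27655562]
scene 758
z pct [0.2355 0.2498 0.2523]
((512.6990966796875, 123.80189514160156), (63.874366760253906, 319.1170959472656), 7.052818298339844)
[-1.1660489e-01  9.9311656e-01 -1.1081728e-02  5.0738770e+02
  9.0588226e+01  2.4966815e+02] y range [-0.03494522  0.27622887]
[-0.02, 0.01, 0.48, 0, 0, 0.01]
[-0.01, 0.01, 0.47, 0, 0, 0.0]
[-0.02, 0.0, 0.48, 0, 0, 0.01]
[-0.01, 0.01, 0.47, 0, 0, 0.01]
[-0.02, 0.01, 0.48, 0, 0, 0.01]
```

View pics/scene3.png

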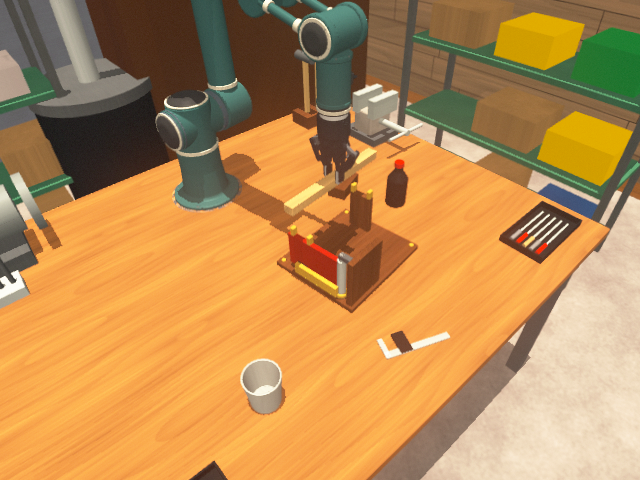

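The scene shows the leg out beside the catch, with its cheeks at (293,232) and (310,240). The stick is held level from (290,208) to (375,157), above the notches and in line with them, and needs a shift of about 5 mm.

Request:
jog_arm([
  [[-0.05, 0.07, 0.3, 0, 0, 0, -1], [-0.05, 0.07, 0.6, 0, 0, 0, -1], [0, 0, 0.6, 0, 0, 0, -1], [0, 0, 0.5, 0, 0, 0, -1], [0, 0, 0.2, 0, 0, 0, -1]],
])

```text
time: 17.38
tool_pos: [0.5013, 0.1138, 0.2379]
tcp_rot: [-2.065, -2.363, 0.008]
wrist_force: [0.2, -0.1, -1.4]
width: 0.314
grip_force: 35.5
```

```bash
python3 - <<'E'
from h import *
s=read_state();print(s['time'],s['tool_pos'],s['wrist_force'])
im,d,p=cam('top')
cv2.imwrite('pics/top4.png',cv2.resize(im[150:300,210:380],None,fx=4,fy=4))
hsv=cv2.cvtColor(im,cv2.COLOR_BGR2HSV); H,S,V=[hsv[...,i].astype(int) for i in range(3)]; C=cloud(p,d)
b=(C[...,0]>.4)&(C[...,0]<.6)&(C[...,1]>-.1)&(C[...,1]<.32)
P=C[b&(H>14)&(H<32)&(S<150)&(V>110)&(C[...,2]>.165)&(C[...,2]<.2)]; print(np.median(P[:,2]),cv2.minAreaRect((P[:,:2]*1000).astype(np.float32)))
for lo,hi in((-.1,.0),(.22,.32)):
    Q=P[(P[:,1]>lo)&(P[:,1]<hi)]; print('stick end mean',Q.mean(0).round(4))
m=(b&(H>20)&(H<35)&(S>150)&(V>100)&(C[...,2]>.143)&(C[...,2]<.16)).astype(np.uint8)
n,l,st,c=cv2.connectedComponentsWithStats(m)
for i in range(1,n):
    if st[i,4]>8: print(st[i,4],onplane(p,*c[i],.152)[:2].round(4))
E
```

```text
17.3833 [0.50125809 0.11379645 0.23785559] [ 0.18480485 -0.06121178 -1.3649613 ]
0.18033897956846737 ((498.0601806640625, 114.40873718261719), (28.486181259155273, 320.9186706542969), 7.4494099617004395)
stick end mean [ 0.5153 -0.0218  0.1806]
stick end mean [0.4797 0.2494 0.1799]
33 [0.5422 0.0023]
26 [0.5088 0.2431]
35 [ 0.4886 -0.0051]
36 [0.4553 0.2333]
```

View pics/top4.png

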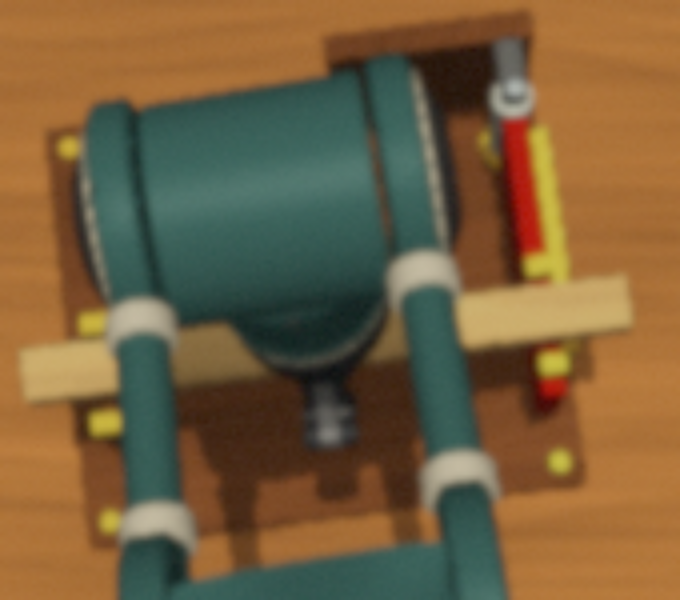

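The close top view shows the stick between the cheeks at both ends: leg cheeks at (537,263) and (553,362), post cheeks at (92,323) and (105,423). About 2 mm more towards +x is needed.

Request:
jog_arm([
  [[0.05, 0.06, 0, 0, 0, 0, -1], [0.05, 0, 0.2, 0, 0, 0, -1], [0, 0, 0.2, 0, 0, 0, -1], [0, 0, 0.15, 0, 0, 0, -1], [0, 0, 0.1, 0, 0, 0, -1]],
])

```text
time: 17.85
tool_pos: [0.5046, 0.1185, 0.222]
tcp_rot: [2.065, 2.367, -0.0]
wrist_force: [0.3, -0.3, -0.9]
width: 0.318
grip_force: 35.5
```

Request:
jog_arm([
  [[0, 0, 0.04, 0, 0, 0, -1], [0, 0, 0.03, 0, 0, 0, -1], [0, 0, 0.03, 0, 0, 0, -1], [0, 0, 0.02, 0, 0, 0, -1], [0, 0, 0, 0, 0, 0, -1]],
])

```text
time: 18.27
tool_pos: [0.5047, 0.1185, 0.2188]
tcp_rot: [2.065, 2.367, 0.0]
wrist_force: [0.7, -1.0, -2.0]
width: 0.318
grip_force: 35.5
```

Request:
jog_arm([
  [[0, -0.03, 0.03, 0, 0, 0, -1], [0, -0.03, 0.03, 0, 0, 0, -1], [0, 0, 0.03, 0, 0, 0, -1], [0, 0, 0.03, 0, 0, 0, -1], [0, 0, 0.02, 0, 0, 0, -1]],
])

```text
time: 18.68
tool_pos: [0.5028, 0.1182, 0.2144]
tcp_rot: [-2.065, -2.367, 0.0]
wrist_force: [-0.1, -0.2, -1.7]
width: 0.318
grip_force: 35.5
```

Request:
jog_arm([
  [[0, 0, 0.02, 0, 0, 0, -1], [0, 0, 0.02, 0, 0, 0, -1], [0, 0, 0.01, 0, 0, 0, -1], [0, 0, 0, 0, 0, 0, -1], [0, 0, 0, 0, 0, 0, -1]],
])

```text
time: 19.1
tool_pos: [0.5029, 0.1182, 0.213]
tcp_rot: [2.065, 2.367, -0.0]
wrist_force: [0.1, 0.7, -1.7]
width: 0.315
grip_force: 35.5
```

Request:
jog_arm([
  [[0, 0, 0.02, 0, 0, 0, -1], [0, 0, 0.01, 0, 0, 0, -1], [0, 0, 0.01, 0, 0, 0, -1], [0, 0, 0, 0, 0, 0, -1], [0, 0, 0, 0, 0, 0, -1]],
])

```text
time: 19.52
tool_pos: [0.503, 0.1182, 0.212]
tcp_rot: [2.065, 2.367, 0.0]
wrist_force: [-0.1, -1.0, 0.2]
width: 0.315
grip_force: 35.7
```

Request:
jog_arm([
  [[0, 0, 0.01, 0, 0, 0, -1], [0, 0, 0, 0, 0, 0, -0.35], [0, 0, 0, 0, 0, 0, -0.3], [0, 0, 0, 0, 0, 0, -0.2], [0, 0, 0, 0, 0, 0, 0]],
])

```text
time: 19.93
tool_pos: [0.5029, 0.1183, 0.2115]
tcp_rot: [2.065, 2.367, 0.0]
wrist_force: [-0.4, 1.4, 0.5]
width: 0.498
grip_force: 0.0
```

Request:
jog_arm([
  [[0, 0, 0, 0, 0, 0, 0.3], [0, 0, 0, 0, 0, 0, 0.6], [0, 0, 0, 0, 0, 0, 0.6], [0, 0, 0, 0, 0, 0, 0.6], [0, 0, 0, 0, 0, 0, 0.6]],
])

```text
time: 20.35
tool_pos: [0.5029, 0.1183, 0.2115]
tcp_rot: [-2.065, -2.367, 0.0]
wrist_force: [-0.6, 0.3, -0.1]
width: 0.797
grip_force: 0.0
```

Request:
jog_arm([
  [[0, 0, -0.1, 0, 0, 0, 0.6], [0, 0, -0.3, 0, 0, 0, 0.6], [0, 0, -0.6, 0, 0, 0, 0.6], [0, 0, -0.8, 0, 0, 0, 0.6], [0, 0, -0.8, 0, 0, 0, 0.6]],
])

```text
time: 20.77
tool_pos: [0.5025, 0.1182, 0.2905]
tcp_rot: [-2.065, -2.367, 0.001]
wrist_force: [1.2, -0.4, -0.3]
width: 0.797
grip_force: 0.0
```

Request:
jog_arm([
  [[0, 0.3, -0.8, 0, 0, 0, 0.6], [0, -0.3, -0.8, 0, 0, 0, 0.6], [0, -1, -0.5, 0, 0, 0, 0.6], [0, -1, -0.5, 0, 0, 0, 0.6], [0, -0.5, 0, 0, 0, 0, 0.6]],
])

```text
time: 21.18
tool_pos: [0.4277, 0.1081, 0.3722]
tcp_rot: [2.063, 2.365, 0.007]
wrist_force: [0.2, -0.3, 0.5]
width: 0.799
grip_force: 0.0
```

```bash
python3 - <<'E'
from h import *
s=read_state();print(s['time'],s['tool_pos'],s['wrist_force'])
im,d,p=cam('top'); im2,_,_=cam('scene')
A=cv2.resize(im[150:300,210:380],(400,353)); B=cv2.resize(im2[150:320,240:430],(400,353)); cv2.imwrite('pics/fin.png',np.hstack([A,B]))
hsv=cv2.cvtColor(im,cv2.COLOR_BGR2HSV); H,S,V=[hsv[...,i].astype(int) for i in range(3)]; C=cloud(p,d)
b=(C[...,0]>.4)&(C[...,0]<.6)&(C[...,1]>-.1)&(C[...,1]<.32)
P=C[b&(H>14)&(H<32)&(S<150)&(V>110)&(C[...,2]>.1)&(C[...,2]<.2)]; print(len(P),np.median(P[:,2]),cv2.minAreaRect((P[:,:2]*1000).astype(np.float32)))
for lo,hi in((-.1,.0),(.22,.32)):
    Q=P[(P[:,1]>lo)&(P[:,1]<hi)]; print('stick end',np.median(Q,0).round(4))
E
```

```text
21.1833 [0.42773441 0.10805509 0.37218554] [ 0.21511316 -0.34686882  0.54361995]
476 0.1538814325482239 ((516.2634887695312, 24.829479217529297), (35.253509521484375, 128.66102600097656), 7.157684803009033)
stick end [ 0.5185 -0.0199  0.1537]
stick end [nan nan nan]
  return _methods._mean(a, axis=axis, dtype=dtype,
  ret = um.true_divide(
```

View pics/fin.png

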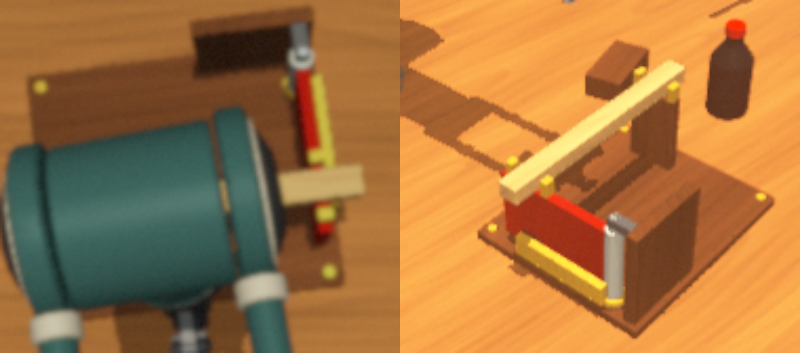

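The right half, the scene crop, shows the stick resting between the cheeks on the leg (512,165)-(547,185) and the post (640,72)-(672,92). The measured top height of 0.154 m at the leg end agrees with it lying on the notch floor, and the gripper is clear.

```bash
python3 -c "
from h import *
print(bot.finish_job())"
```

```text
the job is handed in; nothing more can be done
None
```

The job is handed in: the leg was pushed to its stop and the catch pressed home with about 15 N as the highest force reading. The stick lies released across both notches with the gripper clear, and the bottle, cup and block were left alone.

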